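# Set a push-to-turn projector focus dial to its index pointer

## Task

Set the projector's focus: the big round dial on its sloping panel is locked until it is pressed in, so put the closed fingertips in the dial's finger cup, press the dial in (a firm but gentle push) and keep it pressed while you swing it round until the raised bar on its rim points at the tip of the small arrowhead on the panel, then lift off so that it springs back up and locks there. Do not shift the arrowhead, and leave the mug, the remote control and the drive on the desk where they are.

Things in the scene. Friction and masses are not known exactly. Their poses are not given: they have to be found in the camera images.
- projector: matt black desktop projector, 250 x 320 x 140 mm, fixed to the desk. Origin under its centre at desk height; x is away from its low front edge, y to its left, z up. Its top is a flat panel that slopes 15 degrees: it rises along +x, from 70 mm high at the front to 140 mm at the back, 105 mm high at the origin. Panel normal in this frame: (-0.259, 0, 0.966).
- dial_axis (a point): where the dial's turning axis (the panel normal) meets the panel surface, at (-5, 65, 104) mm in the projector frame; axes as the projector's. The dial is a grey disc of 124 mm diameter; when up, its flat top lies 18 mm above the panel along the normal. It starts at any angle at least 40 degrees off the arrowhead, either way round.
- press (a joint): how far the dial is pressed in along the panel normal, m: 0 up and locked, 0.003 fully in (hard stop). A spring pushes it up with 12 N at 0 and 13.5 N fully in. Up, or pressed too lightly, a brake holds it (over 20 N on the cup); over 1 mm in, it turns easily (0.04 N m), any number of turns either way. Let go, it springs up and locks at the angle where it is. Up means below 0.001.
- dial_mark (a point): outer end of the raised bar (26 x 7 x 5 mm, plain aluminium, radial) on top of the dial, at the level of the dial's top, 60 mm from the axis. Site x axis: radially outward along the bar; z: panel normal.
- dial_cup (a point): centre of the floor of the finger cup, 35 mm from the axis, straight across the axis from the bar. The cup is a round wall standing on the flat top of the dial, 42 mm inside diameter, 50 mm outside, 12 mm high, open above; its floor is the top of the dial. It turns with the dial. Site axes as dial_mark's.
- index_tip (a point): tip of the arrowhead, a flat V of two aluminium bars (each 24 x 7 x 4 mm) lying on the panel just outside the dial's rim and pointing to the axis; the tip is 64.5 mm from the axis. It stands somewhere within 35 degrees either side of the uphill direction (stiff but can be shoved round the dial: do not). Site x axis: radially outward from the dial's axis; z: panel normal.
- mug: white mug, 80 mm across, 95 mm high, on the desk to the right of the projector; origin under its centre
- remote: black remote control, 45 x 160 x 18 mm, lying on the desk to the left of the projector; origin under its centre
- drive: aluminium external drive, 115 x 80 x 20 mm, lying on the desk to the left of the projector, nearer the robot than the remote control; origin under its centre

How it is judged:
On the way:
1. the dial is pressed in by the fingers (value of joint press above 0.0005 m and contact force between the fingers and projector above 3 N), for 0.2 s.
At the end, for the whole second after the job is handed in: The bar on the dial points at the tip of the arrowhead to within 5 degrees (0.09 rad; the bar's end within 20 mm of the tip), the dial is up again (pressed in less than 1 mm), and the arrowhead is within 4 mm of where it was (angle between the x axis of dial_mark and the x axis of index_tip, either way round below 0.09 rad and horizontal distance between dial_mark and index_tip below 0.02 m and value of joint press below 0.001 m and distance of index_tip from where it was at the start of the episode below 0.004 m); the robot touches nothing.
It fails at once if the fingers bear on the projector or its dial with more than 45 N (contact force between the fingers and projector above 45 N).
It fails at once if the arrowhead is shifted more than 4 mm (distance of index_tip from where it was at the start of the episode above 0.004 m).
It fails at once if the mug, the remote control or the drive is moved more than 15 mm (distance of any of mug, remote, drive from where it was at the start of the episode above 0.015 m).
It also fails if it takes over 48 s, if anything falls off the work surface, if the arm or the gripper's body presses on something with over 40 N, if the wrist force passes 120 N, or if a joint passes its speed limit or range.

## Robot

A 6-joint arm with a two-finger parallel gripper is mounted at the origin on the work surface. World frame = base frame: x ahead of the robot, y to its left, z up, the work surface at z = 0. Lengths are in m, angles in rad, forces in N, time in s.
With the tool pointing down it reaches from about 0.3 to 0.75 m from the base axis. Payload 8.5 kg.
Tool frame: the origin (TCP) lies midway between the tips of the shut fingers; the grasp point (between the pads) lies 19 mm behind it; x points along the fingers, z is the direction in which the jaws open and shut, and the axes are right-handed (so a half turn about x gives the same grasp; the last joint's range is limited). The gripper opens to 85 mm and grips with 20 to 120 N. Pads are 22 mm wide; open, the fingers measure 114 mm over their backs; the gripper's body (76 mm by 85 mm) begins 54 mm behind the grasp point. The pads swing forward as they close: fully open they stand 13 mm farther back than shut.
Start: joints at [1.032, 0.381, 1.297, -0, 1.464, -0.215], TCP at [0.175, 0.521, 0.231] pointing down, gripper open.
Joint ranges: [-3.11, 3.11], [-0.89, 2.33], [0.22, 2.48], [-1.42, 4.56], [0.17, 2.85], [-2.88, 2.88]. Speed limits (rad/s): [2.39, 2.39, 3.14, 3.14, 3.14, 3.14].

## Interface

Orientations are given as [roll, pitch, yaw] about the fixed x, y, z axes, in that order (R = Rz(yaw) Ry(pitch) Rx(roll)).
In Python, from plant import r gives the robot as it stands.
- The arm moves only by the tool step_arm, never from a script. Its argument "rows" is one flat list of numbers, 7 for each row, row after row: the turn, a rotation vector about the tool's x, y, z each as a share of 5 degrees, from -1 to 1, then the shift along the tool's x, y, z each as a share of 0.025 m, from -1 to 1, then the opening, from 0 (shut) to 1 (fully open). A call has 1 to 5 rows; each row shifts and turns the pose as measured when the row begins, along the tool's axes as they then stand; what a row does not reach is not made up. A row lasts 1/12 s, in which the tool goes at most 41.7 mm and 7.16 degrees, less where a joint would pass 70% of its speed; a pose out of reach is approached as far as the arm can. A call with a number of a shift or a turn outside -1 to 1 is refused whole. A call with a gripper value outside its range is refused whole. The fingers move at their own pace and stop on an object; the grip force is fixed at half the most. Time passes only in rows, so rows that do not move let the fingers close. It gives the time, the measured TCP pose, the force and the opening at its end, in the units of the state.
- r.get_obs(): the state, without advancing time (a new reading comes with each control period).
- r.capture(name): name is "scene" or "top" or "wrist"; returns the picture (420x560x3 uint8, blue, green, red); there is no depth.
- r.calibration(name): a dict with "camera_matrix" (3x3 intrinsics, pixels), "dist" ([k1, k2, p1, p2, k3] as OpenCV has them; the pictures are not rectified), "R" (3x3) and "t" (3): a world point X has camera coordinates R X + t. Camera axes: x right, y down, z forward; pixel columns grow to the right and rows downward; lengths in m; the calibration is good to about 2 mm. A picture is of the moment at which its call begins: read the wrist's pose just before it. calibration takes no time and is no camera call; for the wrist camera it gives the pose at the moment of the call.
- r.finish_job(): hands the job in, once; it reports no verdict.
The state is a dict: "clock": time; "joints": joint angles; "joint_velocities": joint speeds; "effort": joint torques, N m; "position": TCP position; "tcp_rot": TCP orientation; "force": force on the tool from outside, world axes, zero at the start; "torque": the same for the moment, N m; "gripper_width": opening from 0.0 (shut) to 1.0 (fully open).
Only numpy, scipy, OpenCV 4.12 (cv2) and the standard library are available. Lean on these libraries where they do the work, as an engineer would, in place of code of your own. Each camera call takes 0.05 s, during which the arm holds its last target. There are 200 camera calls.

## Working session

There is one attempt and no reset: what is moved stays moved. The work goes in short steps, Python scripts to look and compute and a tool call to move; the robot and the scene stay as the last step left them, time stands still between calls to the robot, and variables do not carry over. Pictures are saved under pics/ and viewed, on a budget of 10 in all, crops included, one or two more only if the job needs it, and the job is handed in when it is done.

Besides the shell and the picture viewer there is one more tool, called after ">>>" as a command line: name --argument value ..., lists and objects as JSON in quotes. step_arm: Moves the arm, as the interface text tells. Its arguments: {"type":"object","properties":{"rows":{"type":"array","items":{"type":"number"}}},"required":["rows"]}

```bash
ls; mkdir -p pics
python3 - <<'E'
from plant import r
import cv2,numpy as np
o=r.get_obs();print({k:np.round(v,3) for k,v in o.items()})
for n in("scene","top"):
    cv2.imwrite(f"pics/{n}0.png",r.capture(n)); c=r.calibration(n);print(n,{k:np.round(v,3).tolist() for k,v in c.items()})
E
```

```text
pics
{'clock': np.float64(0.0), 'joints': array([ 1.032,  0.381,  1.298,  0.   ,  1.464, -0.215]), 'joint_velocities': array([-0.002,  0.   ,  0.   , -0.002,  0.   ,  0.   ]), 'effort': array([-0.0000e+00, -4.4846e+01, -2.3127e+01, -0.0000e+00,  5.0000e-03,
       -0.0000e+00]), 'position': array([0.175, 0.521, 0.231]), 'tcp_rot': array([ 2.923,  1.569, -2.113]), 'force': array([ 0.177, -0.485, -0.292]), 'torque': array([0.076, 0.01 , 0.049]), 'gripper_width': np.float64(1.002)}
scene {'camera_matrix': [[389.312, 0.0, 279.856], [0.0, 389.312, 207.327], [0.0, 0.0, 1.0]], 'dist': [0.021, 0.0, 0.0, 0.0, 0.0], 'R': [[0.804, 0.595, -0.001], [0.34, -0.46, -0.82], [-0.488, 0.659, -0.572]], 't': [-0.377, -0.127, 1.234]}
top {'camera_matrix': [[406.167, 0.0, 278.388], [0.0, 406.167, 199.757], [0.0, 0.0, 1.0]], 'dist': [-0.084, 0.0, 0.0, 0.0, 0.0], 'R': [[-0.024, -1.0, -0.015], [-0.981, 0.027, -0.194], [0.194, 0.01, -0.981]], 't': [-0.042, 0.537, 1.149]}
```

View pics/scene0.png

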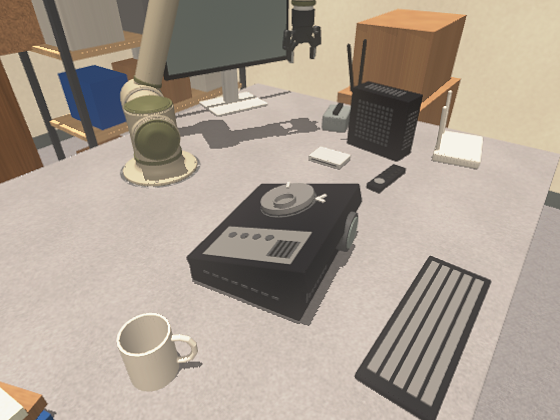

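View pics/top0.png

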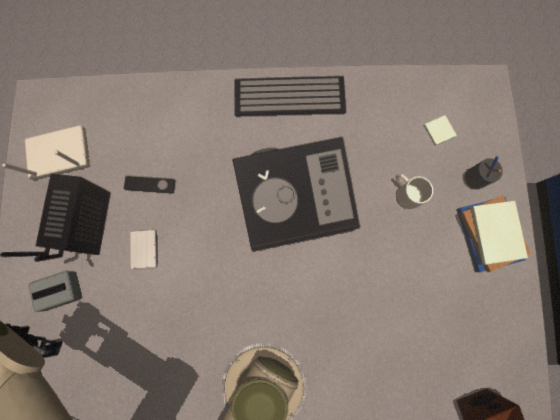

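The top view shows the dial near (276,200), the bar near (261,210), the cup near (286,194) and the arrowhead near (265,176). The projector is yawed a little. Next I'll enlarge this area.

Run:
```python
import cv2
i=cv2.imread("pics/top0.png")[130:260,225:370]
i=cv2.resize(i,None,fx=4.5,fy=4.5,interpolation=cv2.INTER_CUBIC)
i=cv2.convertScaleAbs(i,alpha=1.6,beta=25)
cv2.imwrite("pics/c1.png",i);print(i.shape)
```

```text
(585, 652, 3)
```

View pics/c1.png

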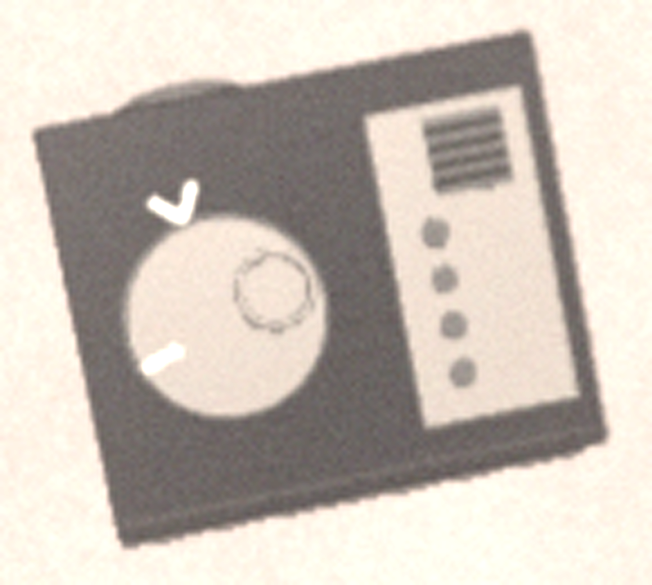

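```bash
cat > h.py <<'E'
import numpy as np,cv2
from scipy.spatial.transform import Rotation as Ro
from scipy.optimize import least_squares
s15,c15=np.sin(np.radians(15)),np.cos(np.radians(15))
N=np.array([-s15,0,c15]);U=np.array([c15,0,s15]);Y=np.array([0,1,0.])
AX=np.array([-.005,.065,.1037])
def dial(rad,a,h): # a measured from uphill toward +y (CCW about N)
    return AX+rad*(np.cos(a)*U+np.sin(a)*Y)+h*N
def world(p,P): return np.atleast_2d(P)@Ro.from_euler('z',p[2]).as_matrix().T+[p[0],p[1],0]
def proj(c,W):
    return cv2.projectPoints(np.asarray(W,float),cv2.Rodrigues(np.array(c["R"]))[0],np.array(c["t"]),np.array(c["camera_matrix"]),np.array(c["dist"]))[0][:,0]
E
python3 - <<'E'
from h import *
from plant import r
c=r.calibration("top")
px=np.array([[37,132],[530,32],[605,436],[122,527],[226,316],[147,366],[273,291],[185,222]])
px=(px+.5)/4.5-.5+[225,130]
def mod(p):
    P=[[.125,.16,.1385],[.125,-.16,.1385],[-.125,-.16,.0715],[-.125,.16,.0715],dial(0,0,.018),dial(.06,p[3],.0205),dial(.035,p[3]+np.pi,.030),dial(.0645,p[4],.004)]
    return world(p,P)
f=lambda p:(proj(c,mod(p))-px).ravel()
s=least_squares(f,[.5,0,.15,2,.3]);p=s.x
print(p,np.degrees(p[2:]));print(np.round(s.fun.reshape(-1,2),2))
np.save("p.npy",p)
cs=r.calibration("scene")
print("scene",np.round(proj(cs,mod(p))).tolist())
print(world(p,[dial(0,0,.018),dial(.035,p[3]+np.pi,.018),dial(.035,p[4]+np.pi,.018)]))
E
```

```text
[ 0.54326177 -0.10889982  0.17580939  1.92382026  0.22162078] [ 10.07313605 110.22678147  12.69793561]
[[-0.62  0.07]
 [ 0.92  0.34]
 [ 0.92 -0.46]
 [-1.06  1.75]
 [ 0.13 -0.22]
 [-0.67  0.02]
 [ 0.62 -1.05]
 [-0.24 -0.55]]
scene [[358.0, 183.0], [301.0, 272.0], [186.0, 257.0], [262.0, 183.0], [287.0, 195.0], [289.0, 183.0], [284.0, 198.0], [316.0, 198.0]]
[[ 0.52238308 -0.04659114  0.12108666]
 [ 0.53963554 -0.07688213  0.12421858]
 [ 0.49125652 -0.05993441  0.11224955]]
```

```bash
cat >> h.py <<'E'
def pose(o): return np.array(o["position"]),Ro.from_euler('xyz',o["tcp_rot"])
def plan(o,tp,tR,n=5,g=0,smax=1.,rmax=1.):
    p,R=pose(o);rows=[]
    for k in range(n):
        d=R.inv().apply(tp-p)/.025; d=d/max(1,abs(d).max()/smax)
        w=(R.inv()*tR).as_rotvec()/np.radians(5); w=w/max(1,abs(w).max()/rmax)
        d,w=np.round(d,2),np.round(w,2)
        rows+=[*w,*d,g]
        p=p+R.apply(d*.025);R=R*Ro.from_rotvec(w*np.radians(5))
    print([float(x)+0. for x in rows]);print("left mm",np.round((tp-p)*1e3,1),"deg",round(np.degrees((R.inv()*tR).magnitude()),1))
def Nw(p): return Ro.from_euler('z',p[2]).apply(N)
def target(p,R0):
    x=-Nw(p); z=R0.as_matrix()[:,2]; z=z-x*(z@x); z/=np.linalg.norm(z)
    return Ro.from_matrix(np.c_[x,np.cross(z,x),z])
E
python3 - <<'E'
from h import *
from plant import r
p=np.load("p.npy");o=r.get_obs();_,R=pose(o);print(R.as_matrix().round(2))
T=target(p,R);np.save("T.npy",T.as_matrix())
tp=world(p,dial(0,0,.018+.15))[0];print(tp)
plan(o,tp,T,n=30)
E
```

```text
[[-0.   -0.95  0.32]
 [-0.    0.32  0.95]
 [-1.    0.   -0.  ]]
[ 0.48415867 -0.05338146  0.26597554]
[-0.06, -0.54, -1.0, -0.07, -1.0, -0.94, 0.0, -0.06, -0.54, -1.0, -0.03, -1.0, -0.94, 0.0, -0.05, -0.35, -0.65, 0.01, -1.0, -0.95, 0.0, 0.0, 0.0, 0.0, 0.04, -1.0, -0.96, 0.0, 0.0, 0.0, 0.0, 0.04, -1.0, -0.96, 0.0, 0.0, 0.0, 0.0, 0.04, -1.0, -0.96, 0.0, 0.0, 0.0, 0.0, 0.04, -1.0, -0.96, 0.0, 0.0, 0.0, 0.0, 0.04, -1.0, -0.96, 0.0, 0.0, 0.0, 0.0, 0.04, -1.0, -0.96, 0.0, 0.0, 0.0, 0.0, 0.04, -1.0, -0.96, 0.0, 0.0, 0.0, 0.0, 0.04, -1.0, -0.96, 0.0, 0.0, 0.0, 0.0, 0.04, -1.0, -0.96, 0.0, 0.0, 0.0, 0.0, 0.04, -1.0, -0.96, 0.0, 0.0, 0.0, 0.0, 0.04, -1.0, -0.96, 0.0, 0.0, 0.0, 0.0, 0.04, -1.0, -0.96, 0.0, 0.0, 0.0, 0.0, 0.04, -1.0, -0.96, 0.0, 0.0, 0.0, 0.0, 0.04, -1.0, -0.96, 0.0, 0.0, 0.0, 0.0, 0.04, -1.0, -0.96, 0.0, 0.0, 0.0, 0.0, 0.04, -0.87, -0.84, 0.0, 0.0, 0.0, 0.0, 0.0, 0.0, 0.0, 0.0, 0.0, 0.0, 0.0, 0.0, 0.0, 0.0, 0.0, 0.0, 0.0, 0.0, 0.0, 0.0, 0.0, 0.0, 0.0, 0.0, 0.0, 0.0, 0.0, 0.0, 0.0, 0.0, 0.0, 0.0, 0.0, 0.0, 0.0, 0.0, 0.0, 0.0, 0.0, 0.0, 0.0, 0.0, 0.0, 0.0, 0.0, 0.0, 0.0, 0.0, 0.0, 0.0, 0.0, 0.0, 0.0, 0.0, 0.0, 0.0, 0.0, 0.0, 0.0, 0.0, 0.0, 0.0, 0.0, 0.0, 0.0, 0.0, 0.0, 0.0, 0.0, 0.0, 0.0, 0.0, 0.0, 0.0, 0.0, 0.0, 0.0, 0.0]
left mm [ 0.1 -0.  -0. ] deg 0.0
```

>>> step_arm --rows '[0, -0.5, -1, -0.1, -1, -0.95, 0, 0, -0.5, -1, -0.05, -1, -0.95, 0, 0, -0.4, -0.7, 0, -1, -0.95, 0, 0, 0, 0, 0, -1, -0.95, 0, 0, 0, 0, 0, -1, -0.95, 0]'

```text
clock: 0.52
position: [0.2545, 0.3667, 0.2406]
tcp_rot: [-1.114, 1.298, 0.143]
force: [0.9, 0.5, 0.5]
gripper_width: 0.301
```

>>> step_arm --rows '[0, 0, 0, 0, -1, -0.95, 0, 0, 0, 0, 0, -1, -0.95, 0, 0, 0, 0, 0, -1, -0.95, 0, 0, 0, 0, 0, -1, -0.95, 0, 0, 0, 0, 0, -1, -0.95, 0]'

```text
clock: 0.93
position: [0.3345, 0.2075, 0.2565]
tcp_rot: [-1.118, 1.299, 0.144]
force: [1.4, 0.2, 0.5]
gripper_width: 0.002
```

Run:
```python
from h import *
from plant import r
p=np.load("p.npy");o=r.get_obs();T=Ro.from_matrix(np.load("T.npy"))
plan(o,world(p,dial(0,0,.018+.15))[0],T,n=14)
```

```text
[0.01, -0.03, 0.15, 0.09, -1.0, -0.92, 0.0, 0.0, 0.0, 0.0, 0.08, -1.0, -0.92, 0.0, 0.0, 0.0, 0.0, 0.08, -1.0, -0.92, 0.0, 0.0, 0.0, 0.0, 0.08, -1.0, -0.92, 0.0, 0.0, 0.0, 0.0, 0.08, -1.0, -0.92, 0.0, 0.0, 0.0, 0.0, 0.08, -1.0, -0.92, 0.0, 0.0, 0.0, 0.0, 0.08, -1.0, -0.92, 0.0, 0.0, 0.0, 0.0, 0.07, -1.0, -0.93, 0.0, 0.0, 0.0, 0.0, 0.06, -0.84, -0.77, 0.0, 0.0, 0.0, 0.0, 0.0, 0.0, 0.0, 0.0, 0.0, 0.0, 0.0, 0.0, 0.0, 0.0, 0.0, 0.0, 0.0, 0.0, 0.0, 0.0, 0.0, 0.0, 0.0, 0.0, 0.0, 0.0, 0.0, 0.0, 0.0, 0.0, 0.0, 0.0, 0.0, 0.0, 0.0, 0.0]
left mm [-0.1  0.  -0.1] deg 0.0
```

>>> step_arm --rows '[0, 0, 0.15, 0.1, -1, -0.92, 0, 0, 0, 0, 0.1, -1, -0.92, 0, 0, 0, 0, 0.1, -1, -0.92, 0, 0, 0, 0, 0.1, -1, -0.92, 0, 0, 0, 0, 0.1, -1, -0.92, 0]'

```text
clock: 1.35
position: [0.4211, 0.0516, 0.2608]
tcp_rot: [-1.095, 1.308, 0.168]
force: [0.6, 1.5, -0.1]
gripper_width: 0.0
```

>>> step_arm --rows '[0, 0, 0, 0.1, -1, -0.92, 0, 0, 0, 0, 0.1, -1, -0.92, 0, 0, 0, 0, 0.1, -1, -0.92, 0, 0, 0, 0, 0, -0.8, -0.75, 0, 0, 0, 0, 0, 0, 0, 0]'

```text
clock: 1.77
position: [0.4888, -0.0728, 0.2638]
tcp_rot: [-1.093, 1.309, 0.162]
force: [-0.3, -0.0, 0.4]
gripper_width: -0.0
```

Run:
```python
from h import *
from plant import r
p=np.load("p.npy");o=r.get_obs();T=Ro.from_matrix(np.load("T.npy"))
plan(o,world(p,dial(0,0,.018+.15))[0],T,n=3)
c=r.calibration("wrist");import pickle;pickle.dump(c,open("cw1.pkl","wb"))
cv2.imwrite("pics/w1.png",r.capture("wrist"))
print(proj(c,world(p,[dial(0,0,.018),dial(.06,p[3],.018),dial(.035,p[3]+np.pi,.03),dial(.0645,p[4],.004)])).round())
```

```text
[-0.07, -0.04, 0.01, -0.1, 0.4, 0.69, 0.0, 0.0, 0.0, 0.0, 0.0, 0.0, 0.0, 0.0, 0.0, 0.0, 0.0, 0.0, 0.0, 0.0, 0.0]
left mm [0.1 0.1 0. ] deg 0.0
[[300. 178.]
 [350. 123.]
 [272. 212.]
 [344. 227.]]
```

View pics/w1.png

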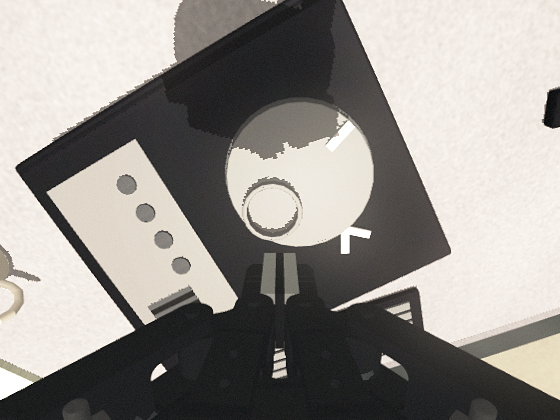

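The wrist view shows the dial centre near (300,172), the cup near (272,208), the bar's end near (353,123) and the arrow tip near (344,230), all close to my predictions. I'll take one enlarged crop to refine these.

Run:
```python
import cv2
i=cv2.imread("pics/w1.png")[85:265,215:385]
i=cv2.resize(i,None,fx=3.3,fy=3.3,interpolation=cv2.INTER_CUBIC)
cv2.imwrite("pics/c2.png",cv2.convertScaleAbs(i,alpha=1.0))
```

```text
(no output)
```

View pics/c2.png

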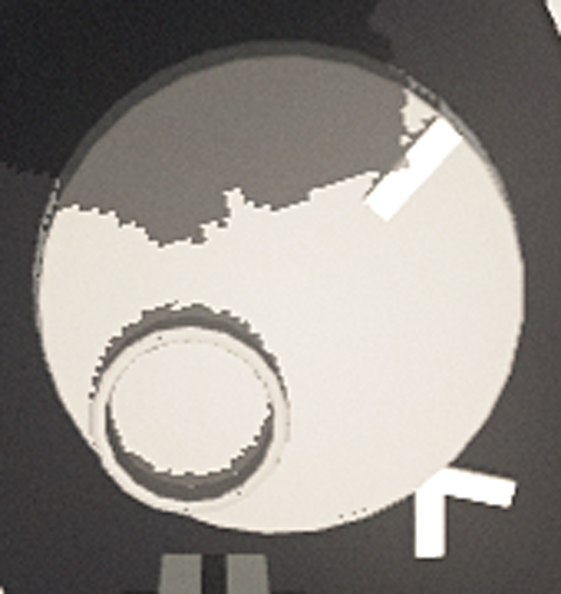

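Run:
```python
from h import *
import pickle
c=pickle.load(open("cw1.pkl","rb"));p0=np.load("p.npy")
px=np.array([[280,294],[454,129],[377,213],[190,419],[430,476.6],[471.7,525.7]]);px=(px+.5)/3.3-.5+[215,85]
px=np.r_[px,[[451,250],[17,167]]]
w=np.array([1,1,1,1,1,1,.3,.3])[:,None]
def mod(p): return world(p,[dial(0,0,.018),dial(.06,p[3],.023),dial(.034,p[3],.023),dial(.035,p[3]+np.pi,.030),dial(p[5],p[4],.004),dial(p[6],p[4],.004),[.125,.16,.1385],[-.125,-.16,.0715]])
s=least_squares(lambda p:((proj(c,mod(p))-px)*w).ravel(),[*p0[:5],.066,.08]);p=s.x
print(p,np.degrees(p[2:5]),np.degrees(p[3]-p[4]));print(np.round((s.fun.reshape(-1,2)/w),1))
np.save("p2.npy",p[:5])
```

```text
[ 0.54200956 -0.10884887  0.16897575  1.91467537  0.20965471  0.0672099
  0.08661476] [  9.68159723 109.70281775  12.01233021] 97.69048753507683
[[ 0.4  3.2]
 [ 0.1 -0.4]
 [ 0.4 -1.6]
 [-0.6 -1. ]
 [ 0.1 -0.1]
 [-0.1  0.1]
 [ 0.3  0.1]
 [-3.3  1.2]]
```

Run:
```python
from h import *
from plant import r
p=np.load("p2.npy");o=r.get_obs();T=target(p,Ro.from_matrix(np.load("T.npy")));np.save("T.npy",T.as_matrix())
plan(o,world(p,dial(.035,p[3]+np.pi,.018+.03))[0],T,n=8)
```

```text
[-0.07, -0.01, -0.01, 1.0, -0.14, -0.06, 0.0, 0.0, 0.0, 0.0, 1.0, -0.14, -0.06, 0.0, 0.0, 0.0, 0.0, 1.0, -0.14, -0.07, 0.0, 0.0, 0.0, 0.0, 1.0, -0.15, -0.06, 0.0, 0.0, 0.0, 0.0, 0.69, -0.1, -0.05, 0.0, 0.0, 0.0, 0.0, 0.0, 0.0, 0.0, 0.0, 0.0, 0.0, 0.0, 0.0, 0.0, 0.0, 0.0, 0.0, 0.0, 0.0, 0.0, 0.0, 0.0, 0.0]
left mm [-0.1  0.1  0.1] deg 0.0
```

>>> step_arm --rows '[-0.07, 0, 0, 1, -0.14, -0.06, 0, 0, 0, 0, 1, -0.14, -0.06, 0, 0, 0, 0, 1, -0.14, -0.07, 0, 0, 0, 0, 0.7, -0.14, -0.06, 0, 0, 0, 0, 0.2, 0, 0, 0]'

```text
clock: 2.23
position: [0.5231, -0.0741, 0.1698]
tcp_rot: [-1.099, 1.308, 0.165]
force: [-0.4, 0.0, -0.0]
gripper_width: 0.003
```

```bash
cat > st.py <<'E'
from h import *
from plant import r
import sys
def state(ang=None,h=.018):
    p=np.load("p2.npy");o=r.get_obs();T=Ro.from_matrix(np.load("T.npy"))
    P,R=pose(o);q=Ro.from_euler('z',p[2]).inv().apply(P-[p[0],p[1],0])-AX
    u,y,n=q@U,q@Y,q@N
    print("clk %.2f rad %.1f ang %.1f h %.1f mm"%(o["clock"],1e3*np.hypot(u,y),np.degrees(np.arctan2(y,u)),1e3*n),"F tool",R.inv().apply(o["force"]).round(1))
    if ang is not None: plan(o,world(p,dial(.035,np.radians(ang),h))[0],T,n=3)
    return p,o,T
if __name__=="__main__": state(*[float(x) for x in sys.argv[1:]])
E
python3 st.py -70.3 .033
python3 - <<'E'
from h import *
from plant import r
cv2.imwrite("pics/w2.png",cv2.resize(r.capture("wrist")[60:420,120:440],None,fx=1.6,fy=1.6))
E
```

```text
clk 2.23 rad 29.2 ang -70.9 h 65.9 mm F tool [-0.1  0.4 -0.1]
[0.02, -0.01, 0.01, 1.0, -0.13, -0.11, 0.0, 0.0, 0.0, 0.0, 0.31, -0.05, -0.04, 0.0, 0.0, 0.0, 0.0, 0.0, 0.0, 0.0, 0.0]
left mm [-0.   0.1 -0.1] deg 0.0
```

View pics/w2.png

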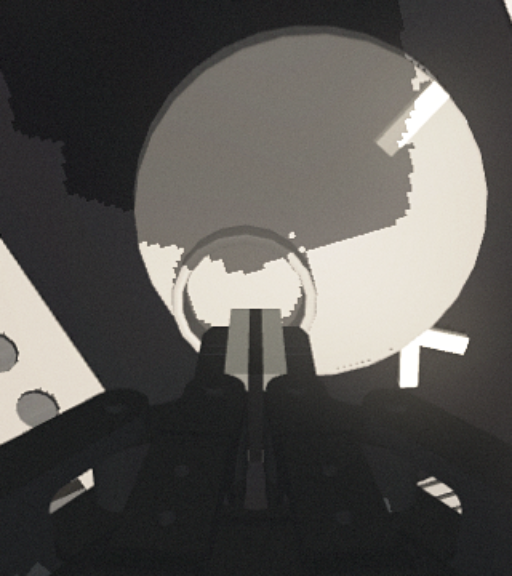

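The fingertips (crop 256,310) are nearly over the cup, whose rim is centred near crop (246,297). I'll go down to just above the rim and check the offset there.

>>> step_arm --rows '[0, 0, 0, 0.6, -0.13, -0.12, 0, 0, 0, 0, 0.4, -0.04, -0.02, 0, 0, 0, 0, 0, 0, 0, 0]'

```text
clock: 2.53
position: [0.5315, -0.0753, 0.1476]
tcp_rot: [-1.099, 1.308, 0.167]
force: [-0.1, 0.1, -1.1]
gripper_width: -0.001
```

```bash
python3 st.py -70.3 .022
python3 - <<'E'
from h import *
from plant import r
p=np.load("p2.npy");c=r.calibration("wrist")
a=np.linspace(0,2*np.pi,40)
C=dial(.035,p[3]+np.pi,.030)
im=r.capture("wrist")
q=(proj(c,world(p,C+.025*(np.cos(a)[:,None]*U+np.sin(a)[:,None]*Y)))-[120,60])*1.6
im=cv2.resize(im[60:420,120:440],None,fx=1.6,fy=1.6)
for x in q: cv2.circle(im,tuple(int(v) for v in x),2,(0,0,255),-1)
cv2.imwrite("pics/w3.png",im)
E
```

```text
clk 2.53 rad 32.3 ang -68.9 h 42.3 mm F tool [ 1.   0.4 -0. ]
[0.05, 0.0, 0.02, 0.81, -0.06, -0.1, 0.0, 0.0, 0.0, 0.0, 0.0, 0.0, 0.0, 0.0, 0.0, 0.0, 0.0, 0.0, 0.0, 0.0, 0.0]
left mm [-0.1  0.1 -0.1] deg 0.0
```

View pics/w3.png

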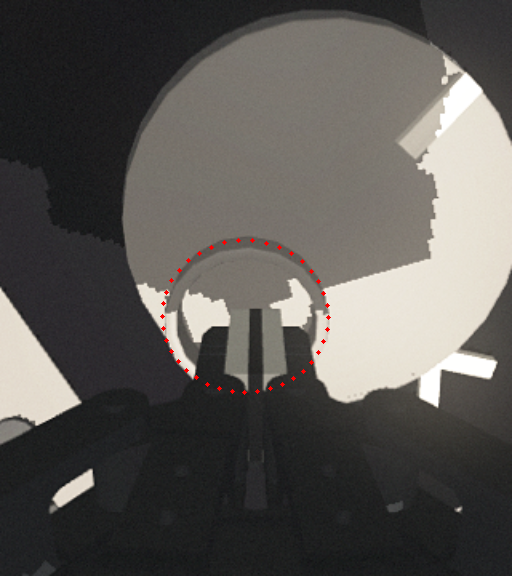

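The predicted rim (red) sits on the actual rim to about 1–2 px, so I'll go down with the remaining 2.5 mm correction.

>>> step_arm --rows '[0, 0, 0, 0.15, -0.06, -0.1, 0, 0, 0, 0, 0.15, 0, 0, 0, 0, 0, 0, 0, 0, 0, 0]'

```text
clock: 2.83
position: [0.5345, -0.0776, 0.1433]
tcp_rot: [-1.108, 1.304, 0.158]
force: [0.8, 0.7, 0.1]
gripper_width: 0.002
```

```bash
python3 st.py -70.3 .022
```

```text
clk 2.83 rad 35.4 ang -68.5 h 37.5 mm F tool [ 0.2 -0.5  0.9]
[0.07, 0.0, 0.07, 0.62, 0.05, -0.02, 0.0, 0.0, 0.0, 0.0, 0.0, 0.0, 0.0, 0.0, 0.0, 0.0, 0.0, 0.0, 0.0, 0.0, 0.0]
left mm [ 0.1 -0.  -0. ] deg 0.0
```

>>> step_arm --rows '[0.07, 0, 0.07, 0.3, 0.04, -0.02, 0, 0, 0, 0, 0.3, 0, 0, 0, 0, 0, 0, 0, 0, 0, 0]'

```text
clock: 3.08
position: [0.5377, -0.0774, 0.1283]
tcp_rot: [-1.095, 1.308, 0.165]
force: [-0.7, -0.3, -0.5]
gripper_width: -0.002
```

```bash
python3 st.py -70.3 .018
```

```text
clk 3.08 rad 35.4 ang -69.9 h 22.2 mm F tool [ 0.3  0.6 -0.5]
[-0.01, 0.0, 0.02, 0.17, 0.02, 0.0, 0.0, 0.0, 0.0, 0.0, 0.0, 0.0, 0.0, 0.0, 0.0, 0.0, 0.0, 0.0, 0.0, 0.0, 0.0]
left mm [0.  0.1 0. ] deg 0.0
```

Inside the cup with no side force. Now a gentle press.

>>> step_arm --rows '[0, 0, 0, 0.12, 0, 0, 0, 0, 0, 0, 0.08, 0, 0, 0]'

```text
clock: 3.25
position: [0.5392, -0.0772, 0.1234]
tcp_rot: [-1.096, 1.308, 0.164]
force: [-5.0, -1.2, 10.2]
gripper_width: -0.003
```

```bash
python3 st.py -70.3 .016
```

```text
clk 3.25 rad 35.6 ang -69.6 h 17.0 mm F tool [-11.2   1.9  -1.4]
[-0.01, -0.01, 0.02, 0.04, 0.03, 0.0, 0.0, 0.0, 0.0, 0.0, 0.0, 0.0, 0.0, 0.0, 0.0, 0.0, 0.0, 0.0, 0.0, 0.0, 0.0]
left mm [ 0.   0.1 -0. ] deg 0.0
```

>>> step_arm --rows '[0, 0, 0, 0.06, 0, 0, 0]'

```text
clock: 3.33
position: [0.5397, -0.0772, 0.1224]
tcp_rot: [-1.098, 1.307, 0.162]
force: [-6.3, 2.2, 11.0]
gripper_width: -0.001
```

>>> step_arm --rows '[0, 0, 0, 0.06, 0, 0, 0]'

```text
clock: 3.42
position: [0.5401, -0.0772, 0.1216]
tcp_rot: [-1.099, 1.307, 0.162]
force: [-5.8, 0.8, 11.6]
gripper_width: -0.004
```

```bash
python3 st.py -70.3 .016
```

```text
clk 3.42 rad 35.8 ang -69.1 h 15.1 mm F tool [-12.6   2.9   0.4]
[0.0, -0.01, 0.03, -0.04, 0.04, 0.0, 0.0, 0.0, 0.0, 0.0, 0.0, 0.0, 0.0, 0.0, 0.0, 0.0, 0.0, 0.0, 0.0, 0.0, 0.0]
left mm [-0.   0.  -0.1] deg 0.0
```

```bash
cat > arc.py <<'E'
from st import *
# usage: step deg, n rows, target height above panel (mm)
p,o,T=state();dt=float(sys.argv[1]);n=int(sys.argv[2]);xs=float(sys.argv[3])
P,R=pose(o);q=Ro.from_euler('z',p[2]).inv().apply(P-[p[0],p[1],0])-AX
a=np.arctan2(q@Y,q@U);h=q@N
w=(R.inv()*T).as_rotvec()/np.radians(5)
for k in range(n):
    a+=np.radians(dt);t=world(p,dial(.035,a,h))[0]
    d=T.inv().apply(t-P)/.025;print(np.round(w*(k==0),2).tolist(),xs,d[1:].round(2).tolist(),round(np.degrees(a),1));P=t
E
python3 arc.py -8 5 0.06
```

```text
clk 3.42 rad 35.8 ang -69.1 h 15.1 mm F tool [-12.6   2.9   0.4]
[-0.0, -0.01, 0.03] 0.06 [0.16, -0.12] -77.1
[-0.0, -0.0, 0.0] 0.06 [0.16, -0.12] -85.1
[-0.0, -0.0, 0.0] 0.06 [0.17, -0.09] -93.1
[-0.0, -0.0, 0.0] 0.06 [0.18, -0.07] -101.1
[-0.0, -0.0, 0.0] 0.06 [0.19, -0.04] -109.1
```

>>> step_arm --rows '[0, 0, 0, 0.06, 0.15, -0.12, 0, 0, 0, 0, 0.06, 0.16, -0.12, 0, 0, 0, 0, 0.06, 0.17, -0.09, 0]'

```text
clock: 3.67
position: [0.5314, -0.0815, 0.1182]
tcp_rot: [-1.117, 1.295, 0.145]
force: [-2.3, 1.8, 17.4]
gripper_width: 0.003
```

```bash
python3 arc.py -8 5 0.06
```

```text
clk 3.67 rad 36.4 ang -85.4 h 14.2 mm F tool [-17.2  -1.6   3.2]
[0.01, 0.01, 0.18] 0.06 [0.2, -0.04] -93.4
[0.0, 0.0, 0.0] 0.06 [0.18, -0.07] -101.4
[0.0, 0.0, 0.0] 0.06 [0.19, -0.04] -109.4
[0.0, 0.0, 0.0] 0.06 [0.19, -0.01] -117.4
[0.0, 0.0, 0.0] 0.06 [0.19, 0.01] -125.4
```

>>> step_arm --rows '[0, 0, 0.15, 0.05, 0.2, -0.05, 0, 0, 0, 0.05, 0.05, 0.18, -0.06, 0, 0, 0, 0.05, 0.05, 0.19, -0.03, 0, 0, 0, 0.05, 0.05, 0.19, -0.01, 0]'

```text
clock: 4.0
position: [0.5201, -0.0819, 0.1161]
tcp_rot: [-1.119, 1.298, 0.143]
force: [-0.7, -2.5, 14.1]
gripper_width: -0.002
```

```bash
python3 arc.py -8 6 0.05
```

```text
clk 4.00 rad 35.8 ang -103.6 h 15.1 mm F tool [-13.9  -3.6  -0.9]
[0.02, -0.01, 0.15] 0.05 [0.2, -0.0] -111.6
[0.0, -0.0, 0.0] 0.05 [0.2, -0.01] -119.6
[0.0, -0.0, 0.0] 0.05 [0.19, 0.02] -127.6
[0.0, -0.0, 0.0] 0.05 [0.19, 0.05] -135.6
[0.0, -0.0, 0.0] 0.05 [0.18, 0.07] -143.6
[0.0, -0.0, 0.0] 0.05 [0.17, 0.1] -151.6
```

>>> step_arm --rows '[0, 0, 0.15, 0.07, 0.2, -0.01, 0, 0, 0, 0.1, 0.07, 0.2, 0, 0, 0, 0, 0.1, 0.07, 0.2, 0.02, 0, 0, 0, 0.1, 0.07, 0.19, 0.03, 0, 0, 0, 0.1, 0.07, 0.19, 0.05, 0]'

```text
clock: 4.42
position: [0.5091, -0.078, 0.1126]
tcp_rot: [-1.119, 1.313, 0.145]
force: [-3.2, -6.3, 17.6]
gripper_width: 0.003
```

```bash
python3 arc.py -8 6 0.07
```

```text
clk 4.42 rad 34.8 ang -123.4 h 14.3 mm F tool [-18.1  -3.   -4.9]
[0.04, -0.09, -0.01] 0.07 [0.19, 0.03] -131.4
[0.0, -0.0, -0.0] 0.07 [0.19, 0.06] -139.4
[0.0, -0.0, -0.0] 0.07 [0.18, 0.09] -147.4
[0.0, -0.0, -0.0] 0.07 [0.16, 0.11] -155.4
[0.0, -0.0, -0.0] 0.07 [0.15, 0.13] -163.4
[0.0, -0.0, -0.0] 0.07 [0.13, 0.15] -171.4
```

>>> step_arm --rows '[0, -0.1, 0, 0.06, 0.2, 0.04, 0, 0, 0, 0, 0.06, 0.2, 0.06, 0, 0, 0, 0, 0.06, 0.19, 0.08, 0, 0, 0, 0, 0.06, 0.18, 0.09, 0, 0, 0, 0, 0.06, 0.17, 0.1, 0]'

```text
clock: 4.83
position: [0.5003, -0.0687, 0.1107]
tcp_rot: [-1.171, 1.283, 0.094]
force: [-5.4, -5.4, 17.9]
gripper_width: -0.001
```

```bash
python3 arc.py -8 5 0.06
```

```text
clk 4.83 rad 32.3 ang -145.3 h 14.3 mm F tool [-18.9  -1.4  -4.7]
[0.07, -0.09, 0.37] 0.06 [0.22, 0.01] -153.3
[0.0, -0.0, 0.0] 0.06 [0.15, 0.13] -161.3
[0.0, -0.0, 0.0] 0.06 [0.13, 0.14] -169.3
[0.0, -0.0, 0.0] 0.06 [0.11, 0.16] -177.3
[0.0, -0.0, 0.0] 0.06 [0.09, 0.18] -185.3
```

>>> step_arm --rows '[0, -0.05, 0.25, 0.06, 0.2, 0.06, 0, 0, 0, 0.2, 0.06, 0.18, 0.11, 0]'

```text
clock: 5.0
position: [0.4968, -0.064, 0.1101]
tcp_rot: [-1.13, 1.306, 0.137]
force: [-4.3, -5.4, 16.1]
gripper_width: 0.0
```

```bash
python3 arc.py -8 3 0.06
python3 - <<'E'
from plant import r
import cv2,pickle
pickle.dump(r.calibration("wrist"),open("cw2.pkl","wb"))
im=r.capture("wrist");cv2.imwrite("pics/w4raw.png",im);cv2.imwrite("pics/w4.png",im)
E
```

```text
clk 5.00 rad 32.1 ang -155.7 h 14.5 mm F tool [-16.9  -1.5  -4.5]
[0.08, -0.07, 0.07] 0.06 [0.22, 0.04] -163.7
[0.0, -0.0, 0.0] 0.06 [0.12, 0.15] -171.7
[0.0, -0.0, 0.0] 0.06 [0.1, 0.17] -179.7
```

View pics/w4.png

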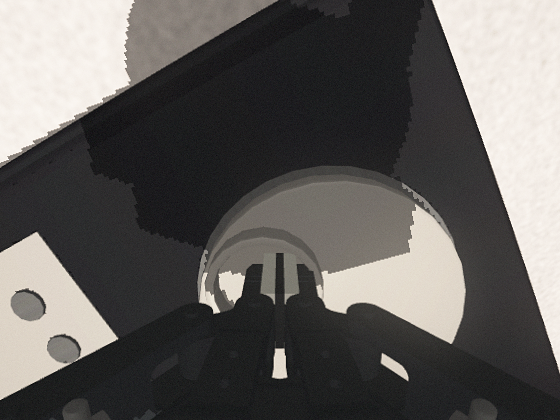

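The bar and arrow are hidden behind the gripper. The cup rim is visible: top near (268,228), left near (208,278), right near (324,285). I'll get the dial angle from the rim.

Run:
```python
from h import *
import pickle
c=pickle.load(open("cw2.pkl","rb"));p=np.load("p2.npy");t=np.linspace(0,2*np.pi,200)
ring=lambda C,r:world(p,C+r*(np.cos(t)[:,None]*U+np.sin(t)[:,None]*Y))
for a in range(-140,-171,-5):
    q=proj(c,ring(dial(.035,np.radians(a),.027),.025));i=q[:,1].argmin()
    print(a,"top",q[i].round(),"L %.0f R %.0f"%(q[:,0].min(),q[:,0].max()))
q=proj(c,ring(dial(0,0,.015),.062));print("disc",q[q[:,1].argmin()].round(),q[:,0].min(),q[:,0].max())
i=cv2.imread("pics/w4raw.png")[150:350,190:480];cv2.imwrite("pics/c4.png",cv2.resize(i,None,fx=2.7,fy=2.7,interpolation=cv2.INTER_CUBIC))
```

```text
-140 top [259. 241.] L 201 R 321
-145 top [262. 235.] L 204 R 324
-150 top [266. 228.] L 207 R 328
-155 top [270. 223.] L 211 R 333
-160 top [275. 217.] L 216 R 338
-165 top [281. 212.] L 221 R 343
-170 top [287. 207.] L 226 R 349
disc [337. 177.] 198.55083078698613 466.6889202184069
```

View pics/c4.png

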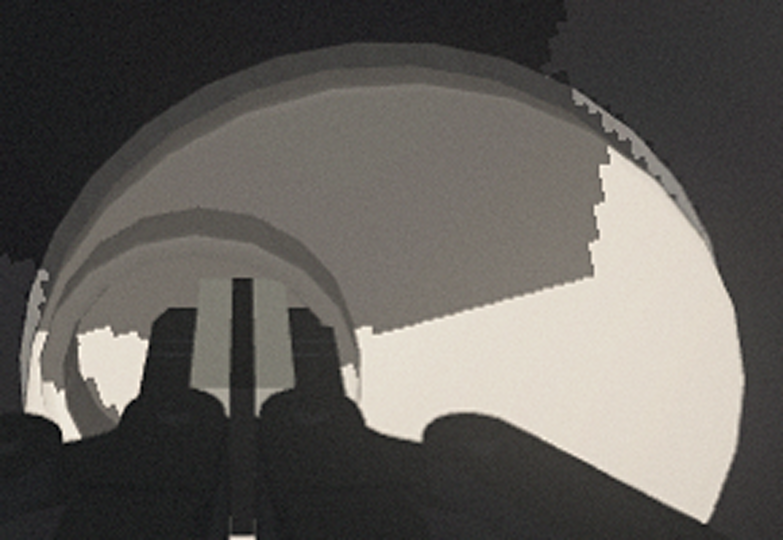

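The rim fit puts the cup near -146° and the fingers near -156°, so the fingers lead by about 10° of slack. The cup should end at -168°, about 22° further.

>>> step_arm --rows '[0, -0.07, 0.1, 0.06, 0.19, 0.1, 0, 0, 0, 0.1, 0.06, 0.16, 0.13, 0, 0, 0, 0.1, 0.06, 0.14, 0.15, 0]'

```text
clock: 5.3
position: [0.4945, -0.0553, 0.1099]
tcp_rot: [-1.119, 1.312, 0.15]
force: [-7.2, -7.5, 16.8]
gripper_width: 0.002
```

```bash
python3 arc.py -7 2 0.06
python3 - <<'E'
from h import *
from plant import r
c=r.calibration("wrist");im=r.capture("wrist")
p=np.load("p2.npy");t=np.linspace(0,2*np.pi,200)
ring=lambda C,r:world(p,C+r*(np.cos(t)[:,None]*U+np.sin(t)[:,None]*Y))
for a in range(-150,-181,-5):
    q=proj(c,ring(dial(.035,np.radians(a),.027),.025));i=q[:,1].argmin()
    print(a,"top",q[i].round(),"L %.0f R %.0f"%(q[:,0].min(),q[:,0].max()))
q=proj(c,ring(dial(0,0,.015),.062));print("disc",q[q[:,1].argmin()].round(),q[:,0].min(),q[:,0].max())
i=im[150:350,190:480];cv2.imwrite("pics/c5.png",cv2.resize(i,None,fx=2.7,fy=2.7,interpolation=cv2.INTER_CUBIC))
E
```

```text
clk 5.30 rad 30.4 ang -172.0 h 14.5 mm F tool [-18.4   0.5  -7.3]
[0.09, -0.07, -0.01] 0.06 [0.24, 0.04] -179.0
[0.0, -0.0, -0.0] 0.06 [0.07, 0.16] -186.0
-150 top [247. 240.] L 190 R 309
-155 top [251. 234.] L 194 R 314
-160 top [256. 228.] L 198 R 319
-165 top [262. 223.] L 203 R 324
-170 top [268. 218.] L 208 R 330
-175 top [274. 214.] L 214 R 336
-180 top [281. 210.] L 221 R 343
disc [318. 189.] 182.95915185889004 448.6840131780574
```

View pics/c5.png

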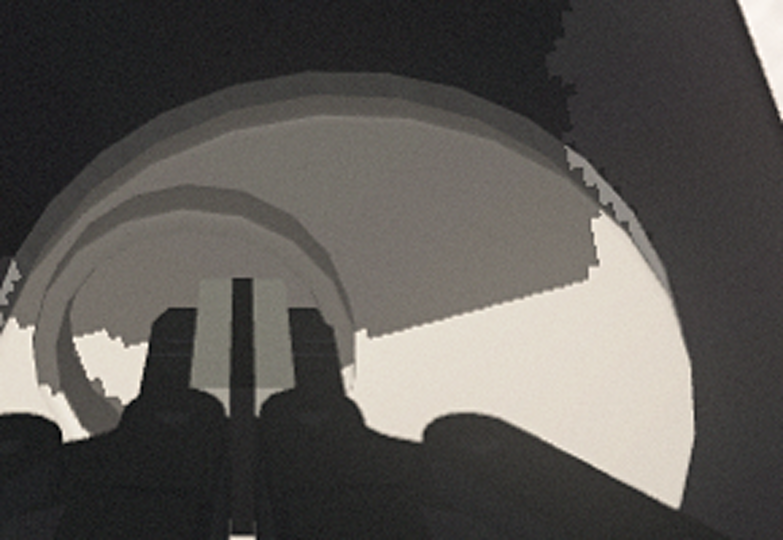

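The rim now reads about -164°, after correcting for the small offset seen on the disc. I'll nudge about 4° more, ease the side push, then lift along the normal.

>>> step_arm --rows '[0, 0, 0, 0.06, 0.11, 0.14, 0, 0, 0, 0, 0.03, -0.02, -0.04, 0]'

```text
clock: 5.52
position: [0.4947, -0.0531, 0.1104]
tcp_rot: [-1.138, 1.308, 0.131]
force: [-9.4, 2.8, 10.2]
gripper_width: -0.007
```

```bash
python3 arc.py -5 1 0.06
```

```text
clk 5.52 rad 29.6 ang -175.9 h 14.8 mm F tool [-12.1   7.1   1.2]
[0.11, -0.09, 0.06] 0.06 [0.25, -0.01] -180.9
```

>>> step_arm --rows '[0, 0, 0, -0.3, 0, 0, 0, 0, 0, 0, -0.5, 0, 0, 0, 0, 0, 0, -0.8, 0, 0, 0, 0, 0, 0, -1, 0, 0, 0, 0, 0, 0, -1, 0, 0, 0]'

```text
clock: 5.93
position: [0.4696, -0.0557, 0.1969]
tcp_rot: [-1.123, 1.315, 0.147]
force: [-0.2, 0.2, 0.0]
gripper_width: -0.003
```

>>> step_arm --rows '[0, 0, 0, -1, 0.1, 0.1, 0, 0, 0, 0, -1, 0.1, 0.1, 0, 0, 0, 0, -0.5, 0, 0, 0, 0, 0, 0, 0, 0, 0, 0, 0, 0, 0, 0, 0, 0, 0]'

```text
clock: 6.35
position: [0.4498, -0.0519, 0.2641]
tcp_rot: [-1.142, 1.308, 0.127]
force: [-0.9, 0.8, -1.0]
gripper_width: 0.002
```

Run:
```python
from h import *
from plant import r
import pickle
o=r.get_obs();print(o["position"],o["force"])
c=r.calibration("wrist");pickle.dump(c,open("cw3.pkl","wb"));im=r.capture("wrist")
p=np.load("p2.npy")
q=proj(c,world(p,[dial(0,0,.018),dial(.0645,p[4],.004)]));print(q.round())
x,y=np.clip((q[0]-[90,100]).astype(int),0,[380,220]);print(x,y)
cv2.imwrite("pics/c6.png",cv2.resize(im[y:y+200,x:x+180],None,fx=3,fy=3,interpolation=cv2.INTER_CUBIC))
```

```text
[ 0.4497934  -0.05185952  0.26410166] [-0.94416778  0.81092852 -0.98782792]
[[290. 220.]
 [331. 264.]]
199 120
```

View pics/c6.png

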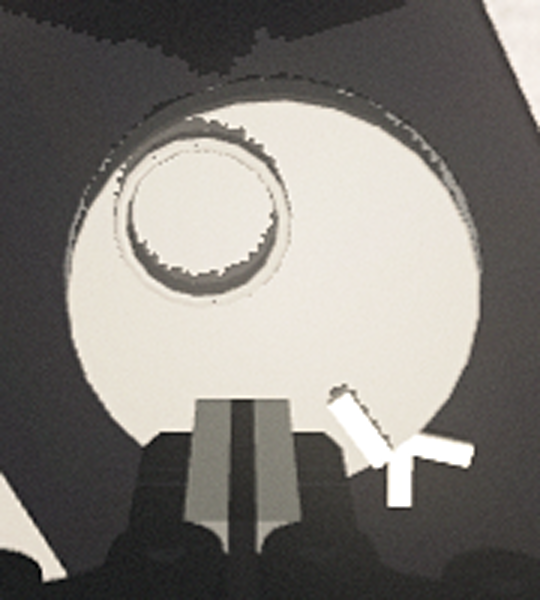

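The bar's outer end (crop ~383,460) sits at the arrowhead's apex (~399,445). I'll work out the angle between them.

Run:
```python
from h import *
import pickle
c=pickle.load(open("cw3.pkl","rb"));p0=np.load("p2.npy")
px=np.array([[383,460],[340,399],[204,219],[399,443.7],[435,482]]);px=(px+.5)/3-.5+[199,120]
def mod(p): return world([p[0],p[1],p0[2]],[dial(.06,p[2],.023),dial(.034,p[2],.023),dial(.035,p[2]+np.pi,.030),dial(.0672,p[3],.004),dial(.0866,p[3],.004)])
s=least_squares(lambda p:(proj(c,mod(p))-px).ravel(),[p0[0],p0[1],.2,.2])
print(s.x,np.degrees(s.x[2:]),"diff",np.degrees(s.x[2]-s.x[3]));print(s.fun.reshape(-1,2).round(1))
m=world(p0,[dial(.06,s.x[2],.018),dial(.0645,s.x[3],0)]);print(np.linalg.norm((m[0]-m[1])[:2])*1e3)
```

```text
[ 0.54256723 -0.10887675  0.13398344  0.20069948] [ 7.67668563 11.49923323] diff -3.822547591980297
[[ 0.2  0.1]
 [-0.8 -0.8]
 [ 0.4  0.6]
 [ 0.3 -0.6]
 [-0.2  0.5]]
9.587594802576586
```

The bar has overshot by about 3.8°. That is inside the 5° limit, but my measurement error makes it marginal. There is plenty of time, so I'll turn it back about 4°.

Run:
```python
import numpy as np
p=np.load("p2.npy");p[0]=.5425;p[1]=-.1089;p[3]=np.radians(7.7);np.save("p2.npy",p)
from st import *
p,o,T=state();plan(o,world(p,dial(.035,p[3]+np.pi,.038))[0],T,n=7)
```

```text
clk 6.40 rad 33.4 ang 168.2 h 174.6 mm F tool [0.8 0.5 0.1]
[0.11, -0.1, 0.06, 1.0, -0.02, -0.07, 0.0, 0.0, 0.0, 0.0, 1.0, -0.03, -0.08, 0.0, 0.0, 0.0, 0.0, 1.0, -0.02, -0.08, 0.0, 0.0, 0.0, 0.0, 1.0, -0.03, -0.08, 0.0, 0.0, 0.0, 0.0, 1.0, -0.02, -0.09, 0.0, 0.0, 0.0, 0.0, 0.46, -0.02, -0.04, 0.0, 0.0, 0.0, 0.0, 0.0, 0.0, 0.0, 0.0]
left mm [-0.1  0.1 -0.1] deg 0.0
```

>>> step_arm --rows '[0.1, -0.1, 0.06, 1, -0.02, -0.08, 0, 0, 0, 0, 1, -0.03, -0.08, 0, 0, 0, 0, 1, -0.03, -0.08, 0, 0, 0, 0, 0.8, -0.03, -0.08, 0, 0, 0, 0, 0.4, -0.02, -0.08, 0]'

```text
clock: 6.82
position: [0.4778, -0.0579, 0.1551]
tcp_rot: [-1.091, 1.31, 0.17]
force: [0.3, -0.3, 0.0]
gripper_width: -0.005
```

>>> step_arm --rows '[0, 0, 0, 0.2, 0, 0, 0, 0, 0, 0, 0, 0, 0, 0]'

```text
clock: 6.98
position: [0.4778, -0.057, 0.1452]
tcp_rot: [-1.07, 1.318, 0.191]
force: [0.0, -0.6, 0.7]
gripper_width: 0.002
```

```bash
python3 st.py -172.3 .033
```

```text
clk 6.98 rad 37.7 ang -175.5 h 53.0 mm F tool [-0.7 -0.3 -0.5]
[-0.02, 0.01, -0.12, 0.8, -0.14, -0.01, 0.0, 0.0, 0.0, 0.0, 0.0, 0.0, 0.0, 0.0, 0.0, 0.0, 0.0, 0.0, 0.0, 0.0, 0.0]
left mm [ 0.1 -0.   0. ] deg 0.0
```

>>> step_arm --rows '[0, 0, -0.12, 0.4, -0.15, 0, 0, 0, 0, 0, 0.3, 0, 0, 0, 0, 0, 0, 0, 0, 0, 0]'

```text
clock: 7.23
position: [0.4858, -0.057, 0.128]
tcp_rot: [-1.086, 1.309, 0.174]
force: [0.2, 0.4, -1.0]
gripper_width: 0.004
```

```bash
python3 st.py -172.3 .022
```

```text
clk 7.23 rad 34.7 ang -172.8 h 34.4 mm F tool [1.  0.2 0.3]
[-0.02, 0.01, -0.01, 0.5, 0.0, -0.02, 0.0, 0.0, 0.0, 0.0, 0.0, 0.0, 0.0, 0.0, 0.0, 0.0, 0.0, 0.0, 0.0, 0.0, 0.0]
left mm [-0.   0.1  0.1] deg 0.0
```

Centred. Going down into the cup.

>>> step_arm --rows '[0, 0, 0, 0.25, 0, 0, 0, 0, 0, 0, 0.25, 0, 0, 0, 0, 0, 0, 0, 0, 0, 0]'

```text
clock: 7.48
position: [0.4893, -0.0564, 0.1159]
tcp_rot: [-1.089, 1.309, 0.172]
force: [0.2, 0.9, -0.2]
gripper_width: -0.003
```

```bash
python3 st.py -172.3 .018
```

```text
clk 7.48 rad 34.4 ang -172.8 h 21.8 mm F tool [0.3 0.1 0.9]
[-0.01, 0.01, 0.0, 0.15, 0.01, -0.02, 0.0, 0.0, 0.0, 0.0, 0.0, 0.0, 0.0, 0.0, 0.0, 0.0, 0.0, 0.0, 0.0, 0.0, 0.0]
left mm [-0.  -0.1 -0.1] deg 0.0
```

>>> step_arm --rows '[0, 0, 0, 0.12, 0, 0, 0, 0, 0, 0, 0.08, 0, 0, 0, 0, 0, 0, 0.06, 0, 0, 0, 0, 0, 0, 0.06, 0, 0, 0]'

```text
clock: 7.82
position: [0.491, -0.0562, 0.1097]
tcp_rot: [-1.096, 1.308, 0.166]
force: [-7.2, -0.1, 11.5]
gripper_width: 0.001
```

```bash
python3 arc.py 4 1 0.06
```

```text
clk 7.82 rad 34.4 ang -172.6 h 15.3 mm F tool [-13.    3.9  -0.8]
[0.0, -0.0, 0.02] 0.06 [-0.04, -0.09] -168.6
```

>>> step_arm --rows '[0, 0, 0, 0.06, -0.04, -0.09, 0, 0, 0, 0, 0.05, -0.03, -0.06, 0]'

```text
clock: 7.98
position: [0.4925, -0.06, 0.109]
tcp_rot: [-1.101, 1.305, 0.162]
force: [-7.0, 1.3, 16.0]
gripper_width: 0.004
```

```bash
python3 arc.py 4 1 0.06
```

```text
clk 7.98 rad 34.5 ang -165.9 h 14.4 mm F tool [-17.3   3.1   1.1]
[0.02, 0.0, 0.05] 0.06 [-0.05, -0.09] -161.9
```

Lifting straight off, then measuring by image code since the picture budget is used up.

>>> step_arm --rows '[0, 0, 0, -0.3, 0, 0, 0, 0, 0, 0, -0.6, 0, 0, 0, 0, 0, 0, -1, 0, 0, 0, 0, 0, 0, -1, 0, 0, 0, 0, 0, 0, -1, 0, 0, 0]'

```text
clock: 8.4
position: [0.4657, -0.0637, 0.2036]
tcp_rot: [-1.087, 1.31, 0.176]
force: [0.8, -0.1, -0.3]
gripper_width: 0.002
```

>>> step_arm --rows '[0, 0, 0, -1, 0.1, 0.1, 0, 0, 0, 0, -1, 0.1, 0.1, 0, 0, 0, 0, -0.3, 0, 0, 0, 0, 0, 0, 0, 0, 0, 0, 0, 0, 0, 0, 0, 0, 0]'

```text
clock: 8.82
position: [0.4472, -0.0604, 0.2658]
tcp_rot: [-1.111, 1.302, 0.152]
force: [0.7, 0.4, -0.0]
gripper_width: 0.001
```

```bash
cat > rect.py <<'E'
# rectify the wrist picture at the bar's height to a polar map (angle, radius) about the dial axis
from h import *
def polar(im,c,p,h,angs,rads):
    A,Rr=np.meshgrid(np.radians(angs),rads,indexing='ij')
    P=AX+h*N+Rr[...,None]*(np.cos(A)[...,None]*U+np.sin(A)[...,None]*Y)
    q=proj(c,world(p,P.reshape(-1,3))).reshape(*A.shape,2).astype(np.float32)
    return cv2.remap(cv2.cvtColor(im,cv2.COLOR_BGR2GRAY),q,None,cv2.INTER_LINEAR)
E
python3 - <<'E'
from rect import *
from plant import r
import pickle
o=r.get_obs();print(o["position"],o["clock"])
p=np.load("p2.npy")
c=r.calibration("wrist");im=r.capture("wrist");cv2.imwrite("pics/w7.png",im);pickle.dump(c,open("cw4.pkl","wb"))
an=np.arange(-15,40,1)
for nm,I,cc,f in(("old",None,None,0),("new",im,c,1)):
    if not f: continue
    b=polar(I,cc,p,.023,an,np.arange(.036,.059,.001));a=polar(I,cc,p,.004,an,np.arange(.066,.088,.002))
    print("bar",[(int(x),int(v)) for x,v in zip(an,b.mean(1))]);print("arr",[(int(x),int(v)) for x,v in zip(an,a.mean(1))])
E
```

```text
[ 0.44716546 -0.06041933  0.26576812] 8.8167
bar [(-15, 131), (-14, 138), (-13, 151), (-12, 185), (-11, 221), (-10, 228), (-9, 227), (-8, 227), (-7, 226), (-6, 227), (-5, 226), (-4, 227), (-3, 227), (-2, 227), (-1, 227), (0, 227), (1, 227), (2, 227), (3, 227), (4, 227), (5, 228), (6, 227), (7, 229), (8, 233), (9, 241), (10, 252), (11, 255), (12, 255), (13, 255), (14, 255), (15, 255), (16, 255), (17, 254), (18, 233), (19, 191), (20, 195), (21, 216), (22, 227), (23, 228), (24, 228), (25, 229), (26, 228), (27, 228), (28, 228), (29, 228), (30, 228), (31, 228), (32, 228), (33, 228), (34, 228), (35, 228), (36, 228), (37, 228), (38, 229), (39, 229)]
arr [(-15, 58), (-14, 59), (-13, 75), (-12, 102), (-11, 105), (-10, 105), (-9, 104), (-8, 103), (-7, 103), (-6, 104), (-5, 105), (-4, 103), (-3, 106), (-2, 106), (-1, 105), (0, 108), (1, 144), (2, 165), (3, 190), (4, 207), (5, 225), (6, 230), (7, 219), (8, 203), (9, 186), (10, 171), (11, 156), (12, 148), (13, 163), (14, 175), (15, 186), (16, 205), (17, 220), (18, 227), (19, 220), (20, 200), (21, 181), (22, 163), (23, 134), (24, 106), (25, 102), (26, 100), (27, 98), (28, 98), (29, 96), (30, 96), (31, 97), (32, 95), (33, 93), (34, 95), (35, 95), (36, 94), (37, 94), (38, 91), (39, 91)]
```

The bar is centred at 13.5° and the arrowhead at 12.0°, unmoved. That is 1.5° off with the fingers clear, so I'm handing in.

```bash
python3 -c "
from plant import r
print(r.finish_job(), r.get_obs()['clock'])"
```

```text
the job is handed in; nothing more can be done
the job is handed in; nothing more can be done
```

I set the dial and handed the job in at about 9 s. By my last measurement the bar points about 1.5° from the arrowhead tip (limit 5°).

- **Turning:** I pressed the dial in through the cup and swung it about 100°. The highest tool force I read was about 20 N, against the 45 N limit.
- **Correction:** The first lift-off left the bar about 3.8° past the tip. I pressed again and turned it back, then lifted straight off.
- **Last check (wrist camera, image code):** The bar was at 13.5° and the arrowhead at 12.0°. The arrowhead was also at 12.0° in the first wrist fit, so I saw no shift. The fingers were well clear of the dial, and the force read about zero.
- **Less certain:**
    - The angle is good to about ±1.5°.
    - I never measured the press depth directly; I take the dial to be up because nothing touches it.
    - While the dial was pressed in, the gripper hid the bar and my angle estimate from the cup rim was several degrees off. That caused the overshoot.
    - I did not look at the mug, remote and drive again; the arm's path stayed clear of them.
- **Budget:** I viewed 11 pictures, one over.

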